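Unlock the slide shaker and set its speed

ROBOT

A 6-joint arm with a two-finger parallel gripper is mounted at the origin on the work surface. World frame = base frame: x ahead of the robot, y to its left, z up, the work surface at z = 0. Lengths are in mm, angles in rad, forces in N, time in s.
With the tool pointing down it reaches from about 250 to 775 mm from the base axis. Payload 4 kg.
Tool frame: the origin (TCP) lies midway between the tips of the shut fingers; the grasp point (between the pads) lies 19 mm behind it; z points along the fingers, y is the line along which they close (so a half turn about z gives the same grasp; the last joint's range is limited). The gripper opens to 85 mm and grips with 20 to 120 N. Pads are 22 mm wide; open, the fingers measure 114 mm over their backs; the gripper's body (76 mm by 85 mm) begins 54 mm behind the grasp point. The pads swing forward as they close: fully open they stand 13 mm farther back than shut.
Start: joints at [1.116, 0.087, 1.371, -0, 1.684, -0.103], TCP at [189.533, 516.328, 231.341] pointing down, gripper open.
Joint ranges: [-3.1, 3.1], [-0.76, 2.03], [0.27, 2.55], [-1.08, 4.22], [0.17, 2.65], [-2.57, 2.57]. Speed limits (rad/s): [2.79, 2.79, 3.14, 3.14, 3.14, 3.14].

INTERFACE

Orientations are given as a unit quaternion [w, x, y, z].
In Python, from cell import ctrl gives the robot as it stands. Calls block until the motion is done:
- ctrl.move_pose(position, orientation): joint-space move of the TCP to a pose.
- ctrl.move_straight(position, attitude=None, speed=150, stop_force=None): straight line of the TCP; attitude=None keeps the orientation; speed is the mean speed in mm/s. With stop_force (N) it stops when the force on the tool has changed by that much, and returns True; else False.
- ctrl.goto_joints(angles): joint-space move.
- ctrl.move_gripper(opening): opening from 0.0 (shut) to 1.0 (fully open); the grip force is fixed at half the most; returns when the fingers have stopped.
- ctrl.dwell(seconds).
- ctrl.ik(position, orientation): joint angles nearest the present ones, or None.
- ctrl.camera(name): name is "side" or "top"; returns a dict with "img" (384x512x3 uint8, blue, green, red), "fx", "fy", "cx", "cy" (pixels), "k1" (the pictures are not rectified: a ray, as slopes to the right and down, at radius r is drawn at 1 + k1 r^2 times it, then the intrinsics apply), "xyz" and "rotation" of the camera in the world. Camera axes: x right, y up, looking along -z (the intrinsics and any distortion apply to the point x, -y, -z); pixel columns grow to the right and rows downward; lengths in mm; the calibration is good to about 2 mm. A picture is of the moment at which its call begins. There is no depth.
A pose or a line that the arm cannot do raises ctrl.Unreachable and nothing moves.
- ctrl.finish_job(): hands the job in; it is judged then, once.
Readings, each from a call of its own:
- ctrl.read_time(): time.
- ctrl.read_qpos(): joint angles.
- ctrl.read_joint_vel(): joint speeds.
- ctrl.read_tau(): joint torques, N m.
- ctrl.read_tool_pos(): TCP position.
- ctrl.read_ee_rot(): TCP orientation.
- ctrl.read_contact_force(): force on the tool from outside, world axes, zero at the start.
- ctrl.read_ft_torque(): the same for the moment, N m.
- ctrl.read_grip_width(): opening from 0.0 (shut) to 1.0 (fully open).
- ctrl.read_grasp_force(): force on a finger pad.
Only numpy, scipy, OpenCV 4.12 (cv2) and the standard library are available. Lean on these libraries where they do the work, as an engineer would, in place of code of your own. Each camera call takes 0.05 s, during which the arm holds its last target. There are 200 camera calls.

TASK

Get the shaker ready for a run: draw the lock pin out of the platform's bore and park it in the keeper bracket on the shaker's side, its neck fully home in the slot and its collar resting flat on the plate behind the raised lip. Also turn the speed selector so that it clicks in with its pointer at the two-dot mark. Do not disturb the things standing around the shaker.

Things in the scene. Friction and masses are not known exactly. Their poses are not given: they have to be found in the camera images.
- shaker: Off-white laboratory shaker fixed to the bench, 270 (x) by 260 (y) mm. Origin on the bench under its centre; x points from its front (near the robot) to its back, y to its left, z up. Its front third (x -140 to -40) is a low deck, 62 mm above the bench, carrying boss, lock pin and selector; the platform lies behind it. Pin and selector may be handled in either order.
- platform_mid (a point): Middle of the platform's black mat, 104 mm above the bench; axes as the shaker's. Aluminium platform 176 (x) by 250 (y) mm; rails at its sides and back rise to 116 mm. Once unlocked it can be pushed 10 mm along y against a soft spring. Its tab, 36 mm wide and 6 mm thick, reaches forward over the deck and holds the bush of the lock pin.
- lock_pin: Upright round steel pin, about 75 g, at the start fully down in the bore. Origin on its axis at the collar's underside, z up. Above: collar 22 mm diameter (z 0 to 5 mm), dark knurled grip 18 mm diameter (z 5 to 39 mm). Below: slim neck 7 mm diameter (z -14 to 0 mm), shank 10 mm diameter down to the tip (z -44 mm). It fits loosely and draws straight up almost without force.
- bore (a point): Centre of the top face of the steel guide bush (26 mm outside), 115 mm above the bench, on which the pin's collar rests at the start. The bore, 11.5 mm wide, runs straight down through bush and tab into the boss on the deck (34 mm round). The pin must rise 44 mm to be free. Axes as the shaker's.
- notch (a point): Centre of the parked pin's collar underside: on the keeper bracket's top face, 100 mm above the bench, at the closed end of its slot. Axes as the shaker's. Bracket: level steel plate on the shaker's left side wall, 6 mm thick, 50 (x) by 52 (y) mm, free below. Slot along x, 8.5 mm wide: it takes the pin's neck, not shank or collar. Neck touching the slot's end: pin 0.8 mm beyond (+x) this point.
- slot_mouth (a point): Middle of the slot's mouth at the plate's front edge, on its top face, 24 mm in front (-x) of the notch point. Axes as the shaker's. The slot is open only here: 20 mm wide, narrowing to 8.5 mm within 10 mm. The pin is slid in here towards +x, collar above the plate and shank below it.
- lip (a point): Top of the raised lip, 3 mm above the plate, on the slot's centre line, 14.5 mm in front of the notch point. The lip, 5 mm thick in x, stands on both sides of the slot from 6.5 to 26 mm off its centre line. The collar passes over it (underside 3 to 8 mm above the plate) and is let down behind it once the pin is less than 3 mm short of the notch point. Axes as the shaker's.
- selector_grip (a point): On the axis of the selector, a black bar knob on the deck, at the height to grip it, 90 mm above the bench. Bar 42 mm long, 13 mm wide, from 69 to 95 mm above the bench, on a round skirt 46 mm across, top 69 mm above the bench. x points along the bar to the pointer end, which has a nose and a white line; z up.
- selector (a joint): Selector angle in rad, growing clockwise from above. Spring detents every 0.628 rad, about 0.1 N m to turn: 0 ring mark (stop), 0.628 one dot, 1.257 two dots, 1.885 three dots (end). At 0 the pointer stands 0.942 rad anticlockwise of the shaker's +x, at two dots 0.314 rad clockwise of it. It starts at the ring or one dot. Let go within 0.2 rad of a mark, it clicks to it.
- two_dots (a point): The two-dot mark on the deck, 62 mm above the bench, 37 mm from the selector's axis: two black dots of 6 mm side by side. Round the far side of the selector stand, from left to right, a ring, one dot, two dots and three dots. Axes as the shaker's.
- mouse: Black and grey computer mouse, 104 x 60 mm, 32 mm high; origin centre of its underside. Leave alone.
- stain_jar: Closed amber glass jar, 58 mm diameter, 95 mm high; origin centre of its underside. Leave alone.
- slide_box: Flat closed slide box, grey with white lid, 84 x 98 mm, 35 mm high; origin centre of its underside. Leave alone.
- sample_pot: White closed sample pot, up to 66 mm diameter, 74 mm high; origin centre of its underside. Leave alone.
Things that resemble listed ones, but are neither listed nor needed, are in the scene too. Of the things like the lock_pin, leave any that is pink, purple or red; of the rest the smaller one is meant.

How it is judged:
By the outcome, as a careful person would: the job done as asked, in the order asked, and still so for the second after the job is handed in, with the robot touching nothing.
It also fails if it takes over 53 s, if anything falls off the work surface, if the arm or the gripper's body presses on something with over 40 N, if the wrist force passes 120 N, or if a joint passes its speed limit or range.

## Working session

There is one attempt and no reset: what is moved stays moved. The work goes in short steps, each a Python script; the robot and the scene stay as the last script left them, time stands still between calls to the robot, and variables do not carry over. Pictures are saved under pics/ and viewed, at most 10 in all, crops included, and the job is handed in when it is done.

```bash
ls; mkdir -p pics; cat > h.py <<'E'
import numpy as np, cv2, json
from scipy.spatial.transform import Rotation as R
def cal(c): return {k:(np.array(c[k]).tolist()) for k in c if k!='img'}
def rot(c):
    r=np.array(c['rotation'],float)
    return r if r.shape==(3,3) else R.from_quat(r[[1,2,3,0]]).as_matrix()
def K(c): return np.array([[c['fx'],0,c['cx']],[0,c['fy'],c['cy']],[0,0,1.]]),np.array([c['k1'],0,0,0,0.])
def proj(c,P):
    k,d=K(c); p=(np.atleast_2d(P)-np.array(c['xyz']))@rot(c); p=p*[1,-1,-1]
    return cv2.projectPoints(p.reshape(-1,1,3),np.zeros(3),np.zeros(3),k,d)[0].reshape(-1,2)
def ray(c,uv):
    k,d=K(c); s=cv2.undistortPoints(np.array(uv,float).reshape(-1,1,2),k,d).reshape(-1,2)
    return np.c_[s[:,0],-s[:,1],-np.ones(len(s))]@rot(c).T
def atz(c,uv,z):
    r=ray(c,uv); o=np.array(c['xyz']); z=np.broadcast_to(z,len(r))
    return o+r*((z-o[2])/r[:,2])[:,None]
def down(yaw): # tool z down, tool y at angle yaw from world +y... tool x axis at yaw
    x=np.array([np.cos(yaw),np.sin(yaw),0]);z=np.array([0,0,-1.]);y=np.cross(z,x)
    q=R.from_matrix(np.c_[x,y,z]).as_quat(); return q[[3,0,1,2]]
E
python3 - <<'E'
from cell import ctrl
from h import *
for n in('top','side'):
    c=ctrl.camera(n); print(n,cal(c)); json.dump(cal(c),open(n+'.json','w')); cv2.imwrite(f'pics/{n}0.png',c['img'])
    cv2.imwrite(f'pics/{n}0b.png',cv2.resize(c['img'],(800,600),interpolation=cv2.INTER_CUBIC))
print(ctrl.read_ee_rot())
E
```

```text
pics
top {'fx': 496.50720741425357, 'fy': 496.50720741425357, 'cx': 253.1736355631041, 'cy': 184.89534061765988, 'k1': -0.19493972979957458, 'xyz': [382.61865815695336, 36.05661855436076, 1128.762736783361], 'rotation': [0.7132980707155734, 0.055139728718645566, -0.0766336701223588, -0.6944730039633307]}
side {'fx': 421.92730615917765, 'fy': 421.92730615917765, 'cx': 251.00882979417926, 'cy': 195.80877766591715, 'k1': -0.1339997288670864, 'xyz': [208.23245028781153, -548.5147508846437, 647.323200984553], 'rotation': [0.8682705731444191, 0.4218200420311667, -0.1129603291716259, -0.2354018436328072]}
[-2.81779291e-04  1.74988520e-01  9.84569942e-01 -9.84096916e-04]
```

View pics/top0b.png

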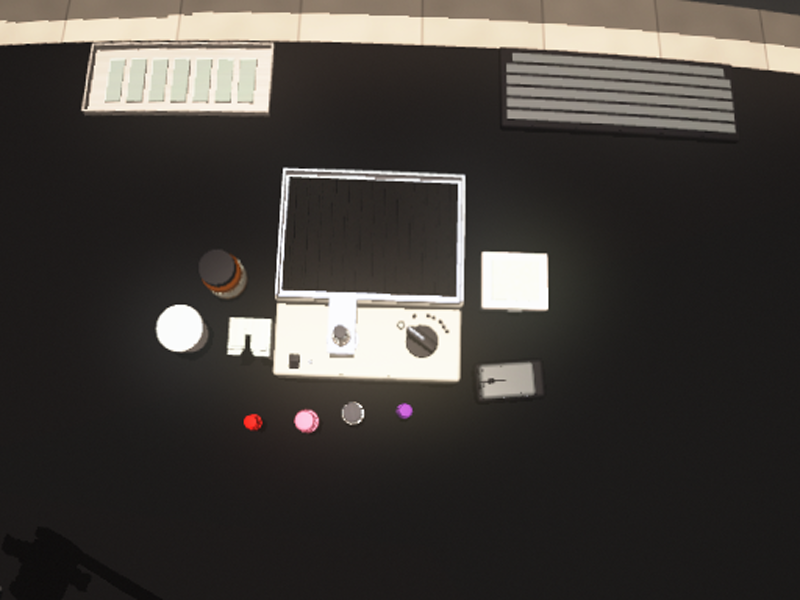

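View pics/side0b.png

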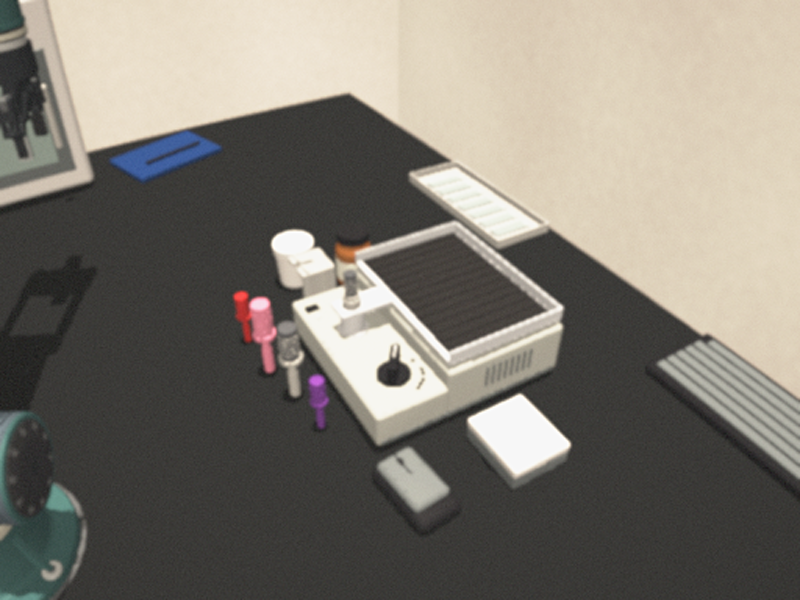

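The top view shows four pins standing in front of the shaker: red (252,422), pink (306,421), grey (352,413) and purple (404,411). A fifth, grey pin is in the bore at (340,333). The two greys are neither pink, purple nor red, and the one in the bore looks smaller. The selector is at (421,341), the bracket at (249,337) and the jar and pot to the left. I'll confirm in enlarged crops.

```bash
python3 - <<'E'
from h import *
t=cv2.imread('pics/top0.png')[190:280,136:303]; cv2.imwrite('pics/topc.png',cv2.resize(t,(794,428),interpolation=cv2.INTER_CUBIC)); print(794/167,428/90)
t=cv2.imread('pics/side0.png')[130:290,140:353]; cv2.imwrite('pics/sidec.png',cv2.resize(t,(797,599),interpolation=cv2.INTER_CUBIC));print(797/213,599/160)
E
```

```text
4.754491017964072 4.7555555555555555
3.7417840375586855 3.74375
```

View pics/topc.png

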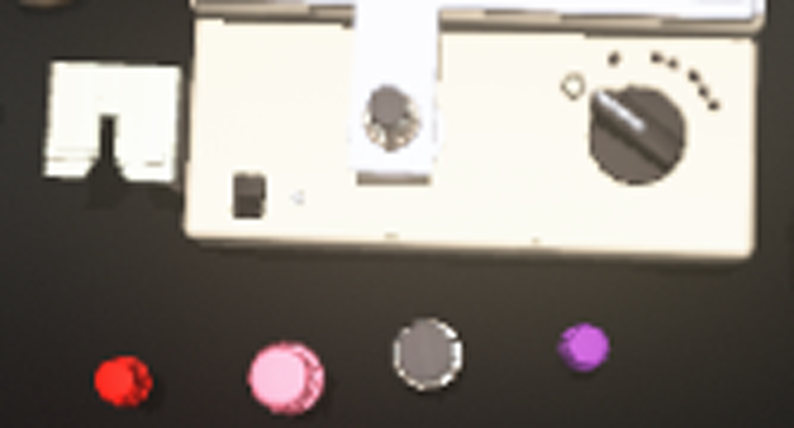

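View pics/sidec.png

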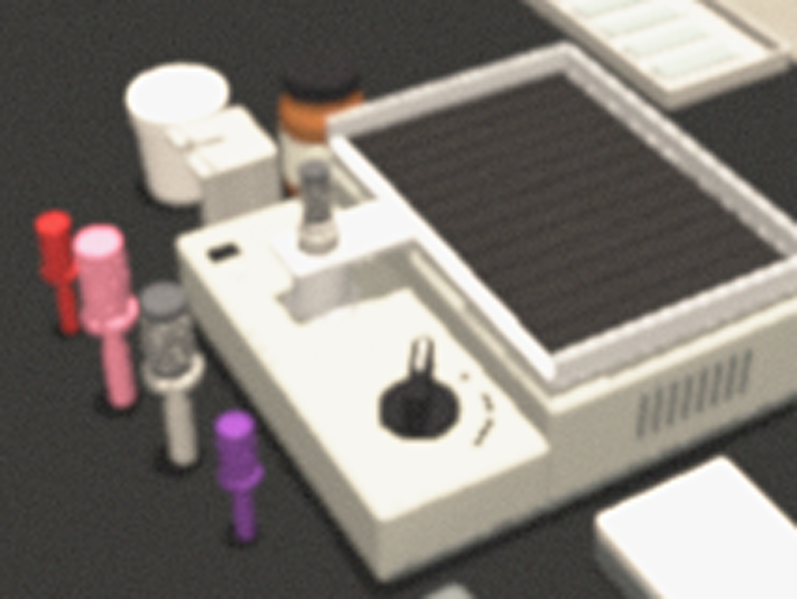

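```bash
cat > m.py <<'E'
from h import *
T=json.load(open('top.json'));S=json.load(open('side.json'))
t=lambda *p:np.array(p)/4.755+[136,190]
s=lambda *p:np.array(p)/3.743+[140,130]
b=lambda *p:np.array(p)*.64
def show(n,z,tp=None,sp=None):
    o=[atz(c,[p],z)[0,:2].round(1) if p is not None else None for c,p in((T,tp),(S,sp))]
    tri=''
    if tp is not None and sp is not None:
        r1,r2=ray(T,[tp])[0],ray(S,[sp])[0];o1,o2=np.array(T['xyz']),np.array(S['xyz'])
        k=np.linalg.lstsq(np.c_[r1,-r2],o2-o1,rcond=None)[0]; tri=((o1+k[0]*r1+o2+k[1]*r2)/2).round(1)
    print(n,z,*o,'tri',tri)
show('pintop',154,t(387,101),s(316,166))
show('collar',120,t(391,122),s(319,238))
show('deckFL',62,t(187,238),s(180,240))
show('deckFR',62,t(752,257),s(383,517))
show('platBL',116,b(284,168),b(455,225))
show('platBR',116,b(465,175),b(562,308))
show('platFR',116,b(463,304),b(450,362))
show('platFL',116,b(277,301),b(357,262))
show('sel skirt',69,t(638,136),s(420,408))
show('ptr end',95,t(597,95),s(424,340))
show('bar tail',95,t(672,160))
show('ring',62,t(573,86))
show('1dot',62,t(614,59),s(464,377))
show('2dot',62,t(664,60),s(487,404))
show('3dot',62,t(703,90),s(483,433))
show('slot end',100,t(107,117),s(222,138))
show('br FL',100,t(44,176)); show('br FR',100,t(180,182),s(200,180)); show('br BR',100,t(181,66),s(274,148)); show('br BL',100,t(50,61),s(235,110))
show('slotL',100,t(99,140));show('slotR',100,t(115,140));show('mouthL',100,t(88,178));show('mouthR',100,t(128,180))
show('bigpin top',0,t(428,353),s(165,300))
for n,p,q in(('red',t(118,380),s(54,222)),('pink',t(280,378),s(100,242)),('purp',t(585,346),s(235,425))): show(n,80,p,q)
show('pot',74,b(180,328),b(293,240)); show('jar',95,b(217,266),b(353,240))
E
python3 m.py
```

```text
pintop 154 [512.  78.] [512.   81.1] tri [511.2  78.1 156.2]
collar 120 [507.5  77.4] [503.2  63.5] tri [509.5  77.7 107.8]
deckFL 62 [459.1 170.2] [462.2 171.7] tri [460.1 169.6  64. ]
deckFR 62 [457.6 -85.5] [459.  -84.2] tri [457.8 -85.4  63.7]
platBL 116 [738.9 164.9] [733.3 160.7] tri [739.  166.  111.9]
platBR 116 [737.  -84.6] [736.6 -81.4] tri [735.3 -83.7 118.5]
platFR 116 [556.6 -82.8] [552.2 -91.7] tri [558.1 -83.8 106.8]
platFL 116 [553.3 164.1] [555.1 147.8] tri [558.9 164.2 104.2]
sel skirt 69 [510.6 -32.2] [510.2 -33. ] tri [510.7 -32.3  68.2]
ptr end 95 [525.2 -12.1] [524.4 -13. ] tri [525.2 -12.   93.9]
bar tail 95 [497.2 -45.8] None tri 
ring 62 [533.6  -2.6] None tri 
1dot 62 [546.6 -21. ] [546.6 -18.1] tri [545.6 -20.7  64.7]
2dot 62 [546.7 -44. ] [546.2 -42.2] tri [546.  -43.6  63.4]
3dot 62 [533.4 -62.1] [532.7 -59.6] tri [532.3 -61.6  64.1]
slot end 100 [508.3 203.3] [509.1 206. ] tri [508.  202.9 102.2]
br FL 100 [481.3 229.8] None tri 
br FR 100 [480.7 169.6] [479.3 172.4] tri [479.5 169.7 101.8]
br BR 100 [531.9 171.7] [532.  179.9] tri [529.7 171.4 106.2]
br BL 100 [532.3 230.1] [529.4 230.5] tri [531.  230.6  99.7]
slotL 100 [498.  206.3] None tri 
slotR 100 [498.3 199.2] None tri 
mouthL 100 [481.1 210.2] None tri 
mouthR 100 [480.8 192.5] None tri 
bigpin top 0 [412.4  61.1] [455.7 195.5] tri [409.6  58.3 119.5]
red 80 [394.  195.8] [396.  204.2] tri [393.8 194.7  87.1]
pink 80 [397.4 124.1] [412.8 171.8] tri [397.5 120.5 120.5]
purp 80 [415.2  -9.8] [416.8  -6. ] tri [415.2  -9.7  83.9]
pot 74 [518.5 302.6] [522.6 311.6] tri [518.  300.5  81.5]
jar 95 [602.9 252. ] [591.7 232.1] tri [605.1 256.1  77.8]
```

The crop confirms the lock pin: the grey pin in the bush at crop (387,100) is slimmer than the grey one standing at (428,353), and the other three are excluded by colour. The two views agree within about 2–3 mm:

| Item | Position |
|---|---|
| Pin | (511.5, 79) |
| Selector | (510.4, -32.5), pointer at the ring |
| Notch | (504.5, 203.5) |
| Shaker yaw | ≈ 0 |

I'll grasp the pin with the fingers closing along y.

```bash
python3 - <<'E'
from cell import ctrl
from h import *
for y in (0,np.pi):
    for p in([511.5,79,180],[460,203,126],[505,203,116]): q=ctrl.ik(p,down(y)); print(y,p,None if q is None else np.round(q,2))
for y in(.942,-.314,.942+np.pi,np.pi-.314):
    q=ctrl.ik([510.4,-32.5,74],down(y)); print('sel',y,None if q is None else np.round(q,2))
yaw=min((0,np.pi),key=lambda y:9 if ctrl.ik([511.5,79,180],down(y)) is None else abs(ctrl.ik([511.5,79,180],down(y))[5]))
ctrl.move_gripper(.55)
ctrl.move_pose([511.5,79,190],down(yaw))
print(ctrl.move_straight([511.5,79,126],speed=120,stop_force=8), ctrl.read_tool_pos(),ctrl.read_contact_force(),ctrl.read_time())
c=ctrl.camera('top')['img'][170:290,130:290]; d=ctrl.camera('side')['img'][130:250,150:310]
cv2.imwrite('pics/a.png',cv2.resize(np.hstack([c,d]),(800,300),interpolation=cv2.INTER_CUBIC))
E
```

```text
0 [511.5, 79, 180] [ 0.04  0.03  1.53 -0.    1.58  1.61]
0 [460, 203, 126] [ 0.3   0.03  1.64 -0.    1.47  1.87]
0 [505, 203, 116] [ 0.28  0.13  1.56 -0.    1.46  1.85]
3.141592653589793 [511.5, 79, 180] [ 0.04  0.03  1.53 -0.    1.58 -1.53]
3.141592653589793 [460, 203, 126] [ 0.3   0.03  1.64 -0.    1.47 -1.27]
3.141592653589793 [505, 203, 116] [ 0.28  0.13  1.56 -0.    1.46 -1.29]
sel 0.942 [-0.17  0.09  1.69 -0.    1.36  0.45]
sel -0.314 [-0.17  0.09  1.69 -0.    1.36  1.71]
sel 4.083592653589793 None
sel 2.827592653589793 [-0.17  0.09  1.69 -0.    1.36 -1.43]
False [511.88695054  79.24927538 126.5611503 ] [-0.27148376  0.54361567  0.9587091 ] 3.2167
```

View pics/a.png

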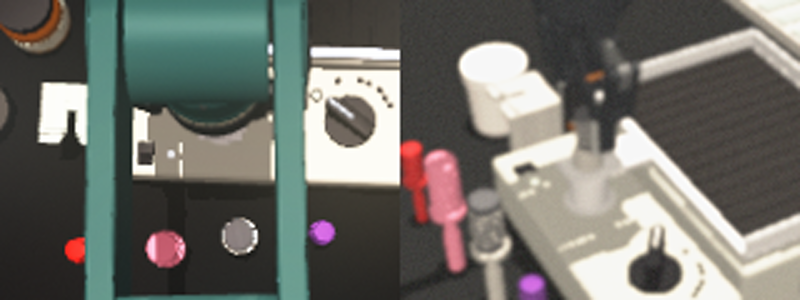

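The picture shows the fingers around the pin in the bush, at about (585,190) in the right half, with nothing else touched. I'll close, then null the lateral force to find the pin's true y.

```bash
python3 - <<'E'
from cell import ctrl
from h import *
f0=np.array(ctrl.read_contact_force())
ctrl.move_gripper(0.0); ctrl.dwell(.2)
P=lambda:(np.round(ctrl.read_tool_pos(),2),np.round(np.array(ctrl.read_contact_force())-f0,2),np.round(ctrl.read_ft_torque(),2))
print(ctrl.read_grip_width(),ctrl.read_grasp_force(),*P())
c=ctrl.read_tool_pos()
r=ctrl.move_straight([511.5,79,130],speed=30,stop_force=20); print(r,*P())
print(ctrl.read_time())
E
```

```text
0.1904527222610479 58.525806069374084 [512.03  79.26 127.  ] [-0.24  2.26  5.11] [ 0.3   0.13 -0.06]
False [511.59  79.21 129.83] [0.25 2.13 0.07] [ 0.39 -0.21  0.  ]
4.1833
```

```bash
python3 - <<'E'
from cell import ctrl
from h import *
T=json.load(open('top.json'))
g=cv2.imread('pics/top0.png',0).astype(float)
for r in range(212,229):
    seg=g[r,150:170]; w=np.clip(220-seg,0,None); u=(w*np.arange(150,170)).sum()/w.sum() if w.sum() else 0
    print(r,seg.astype(int).tolist(),atz(T,[[u,r]],100)[0,:2].round(1))
x,y,_=ctrl.read_tool_pos()
ctrl.move_straight([511.5,79.2,195],speed=120); print(np.round(ctrl.read_tool_pos(),1),ctrl.read_grip_width(),np.round(ctrl.read_contact_force(),2))
print(ctrl.read_time())
E
```

```text
212 [250, 250, 251, 251, 251, 251, 251, 251, 251, 251, 251, 251, 251, 251, 251, 251, 251, 251, 251, 251] [500.9 556.5]
213 [250, 250, 251, 251, 251, 251, 247, 239, 240, 248, 251, 251, 251, 251, 251, 251, 251, 251, 251, 251] [498.7 556.2]
214 [250, 250, 251, 251, 251, 251, 230, 133, 117, 132, 179, 243, 251, 251, 251, 251, 251, 251, 251, 251] [509.6 203.9]
215 [250, 251, 251, 251, 251, 251, 227, 90, 51, 52, 178, 245, 251, 251, 251, 251, 251, 251, 251, 251] [507.4 203.8]
216 [250, 251, 251, 251, 251, 251, 228, 90, 49, 52, 185, 245, 251, 251, 251, 251, 251, 251, 251, 251] [505.3 203.7]
217 [250, 251, 251, 251, 251, 251, 224, 65, 50, 50, 185, 245, 251, 251, 251, 251, 251, 251, 251, 251] [503.2 203.7]
218 [251, 251, 251, 251, 251, 251, 223, 57, 50, 51, 184, 245, 251, 251, 251, 251, 251, 251, 251, 251] [501.1 203.6]
219 [251, 251, 251, 251, 251, 251, 224, 56, 51, 51, 226, 250, 251, 251, 251, 251, 251, 251, 251, 251] [499.  203.8]
220 [251, 251, 251, 251, 251, 251, 224, 54, 50, 51, 230, 251, 251, 251, 251, 251, 251, 251, 251, 251] [496.9 203.7]
221 [241, 241, 242, 242, 237, 230, 191, 53, 50,
[... 218 characters left out ...]
, 103, 50, 50, 50, 140, 240, 251, 251, 251, 251, 251, 251, 251, 251] [490.6 204.2]
224 [251, 251, 251, 251, 241, 151, 55, 48, 50, 49, 126, 220, 238, 248, 251, 251, 231, 195, 193, 195] [488.6 202.3]
225 [250, 250, 251, 248, 201, 62, 49, 49, 50, 50, 57, 137, 240, 251, 251, 251, 250, 250, 250, 250] [486.4 203.8]
226 [251, 251, 251, 239, 103, 49, 49, 48, 49, 50, 49, 127, 239, 251, 251, 251, 251, 251, 251, 251] [484.3 204.3]
227 [115, 115, 116, 100, 56, 48, 49, 49, 50, 50, 50, 56, 140, 224, 238, 238, 239, 239, 239, 249] [482.2 206.5]
228 [52, 54, 54, 53, 51, 47, 48, 48, 49, 49, 49, 50, 55, 71, 81, 84, 86, 86, 91, 106] [480.3 200.8]
[510.9  78.9 194.1] 0.18850717552896992 [-0.06  0.56 -0.55]
4.875
```

```bash
python3 - <<'E'
from cell import ctrl
from h import *
ctrl.move_straight([456,204.2,195],speed=200)
ctrl.move_straight([456,204.2,117.5],speed=150); ctrl.dwell(.2)
print(np.round(ctrl.read_tool_pos(),2),ctrl.read_grip_width(),np.round(ctrl.read_contact_force(),2))
print(ctrl.read_time())
c=ctrl.camera('top')['img'][170:290,100:260]; d=ctrl.camera('side')['img'][120:240,130:290]
cv2.imwrite('pics/b.png',cv2.resize(np.hstack([c,d]),(800,300),interpolation=cv2.INTER_CUBIC))
E
```

```text
[456.99 204.43 119.07] 0.18530027867194201 [ 0.5   0.36 -0.48]
6.575
```

View pics/b.png

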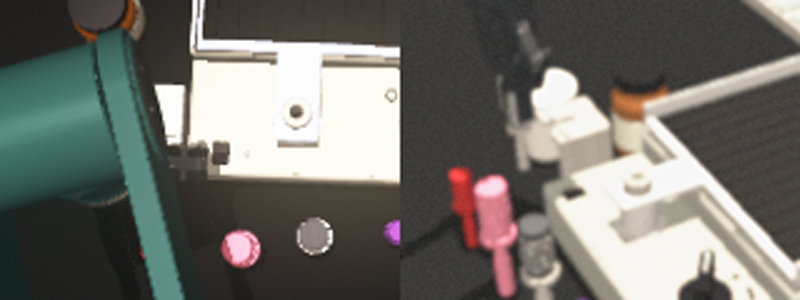

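The side view shows the pin held upright at (518,130), in front of the bracket, and the bush is empty. The tool position reads about 1.5 mm off the command, so I'll check whether that is noise.

```bash
python3 - <<'E'
from cell import ctrl
from h import *
a=[]
for i in range(8): a.append(ctrl.read_tool_pos()); ctrl.dwell(.03)
print(np.round(a,2))
E
```

```text
[[456.58 204.39 118.56]
 [456.48 204.37 118.39]
 [456.34 204.36 118.23]
 [456.28 204.33 118.07]
 [456.17 204.34 117.96]
 [456.1  204.31 117.82]
 [456.08 204.26 117.75]
 [456.03 204.28 117.68]]
```

```bash
python3 - <<'E'
from cell import ctrl
from h import *
P=lambda m:print(m,np.round(ctrl.read_tool_pos(),2),np.round(ctrl.read_contact_force(),2),np.round(ctrl.read_ft_torque(),2),round(ctrl.read_time(),2))
P('0')
for x in (480,490,497):
    r=ctrl.move_straight([x,204.2,117.5],speed=40,stop_force=8); P((x,r))
    if r: break
else:
    ctrl.dwell(.3);P('d')
E
```

```text
0 [455.99 204.26 117.6 ] [ 0.5   0.35 -0.97] [ 0.    0.02 -0.01] 6.94
(480, False) [479.94 204.17 117.35] [-0.13  0.05 -0.71] [ 0.06  0.06 -0.03] 7.69
(490, False) [490.2  204.2  117.49] [-0.5   0.64 -1.26] [ 0.01 -0.01  0.  ] 8.09
(497, False) [497.52 204.49 117.53] [ 0.73  1.02 -0.7 ] [ 0.21 -0.13  0.01] 8.42
d [497.19 204.45 117.66] [ 1.09  2.02 -1.06] [ 0.36 -0.23 -0.01] 8.72
```

```bash
python3 - <<'E'
from cell import ctrl
from h import *
P=lambda m:print(m,np.round(ctrl.read_tool_pos(),2),np.round(ctrl.read_contact_force(),2),np.round(ctrl.read_ft_torque(),2),round(ctrl.read_time(),2))
r=ctrl.move_straight([511,204.7,117.5],speed=20,stop_force=6); P(r)
ctrl.dwell(.3);P('d')
E
```

```text
True [508.11 204.5  116.43] [ 0.16  0.1  -0.25] [0.08 0.   0.01] 9.33
d [507.09 204.63 115.36] [ 0.24  0.23 -0.67] [-0.04  0.    0.01] 9.63
```

```bash
python3 - <<'E'
from cell import ctrl
from h import *
P=lambda m:print(m,np.round(ctrl.read_tool_pos(),2),np.round(ctrl.read_contact_force(),2),np.round(ctrl.read_ft_torque(),2),round(ctrl.read_time(),2))
ctrl.dwell(.3);P('d')
x=ctrl.read_tool_pos()[0]
ctrl.move_straight([x-3,204.6,117],speed=20);ctrl.dwell(.4); P('back')
r=ctrl.move_straight([x+4,204.6,117],speed=10,stop_force=8); P(r); ctrl.dwell(.2);P('')
d=ctrl.camera('side'); cv2.imwrite('pics/c.png',cv2.resize(d['img'][130:230,150:270],(720,600),interpolation=cv2.INTER_CUBIC))
E
```

```text
d [507.21 204.84 115.7 ] [ 0.22  0.01 -0.66] [0.   0.04 0.02] 9.93
back [504.22 204.59 116.97] [ 1.    0.51 -1.48] [0.   0.06 0.03] 10.65
True [508.32 204.53 116.04] [-0.05  1.14 -1.09] [ 0.05 -0.02 -0.01] 11.36
 [507.95 204.5  115.17] [-0.12  1.22 -0.91] [ 0.19 -0.11 -0.02] 11.56
```

View pics/c.png

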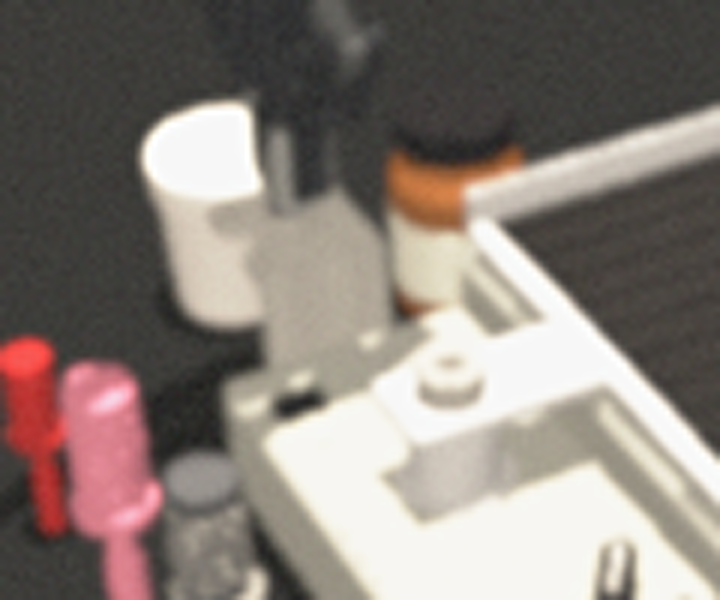

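The side view shows the pin over the bracket at (290,190), inside the slot, with the pot and jar undisturbed. The stop contact repeats at x≈508, so I'll back off slightly and lower.

```bash
python3 - <<'E'
from cell import ctrl
from h import *
P=lambda m:print(m,np.round(ctrl.read_tool_pos(),2),np.round(ctrl.read_contact_force(),2),np.round(ctrl.read_ft_torque(),2),round(ctrl.read_time(),2))
ctrl.move_straight([507.4,204.6,116],speed=20);ctrl.dwell(.4); P('pre')
r=ctrl.move_straight([507.4,204.6,109],speed=10,stop_force=4); P(r); ctrl.dwell(.3);P('')
E
```

```text
pre [507.37 204.57 115.98] [ 0.54  1.09 -1.17] [ 0.    0.04 -0.02] 12.26
True [507.43 204.61 112.08] [0.42 0.13 4.68] [ 0.02  0.04 -0.05] 12.74
 [507.41 204.59 112.02] [-0.28 -0.13  5.64] [-0.09 -0.04 -0.06] 13.04
```

```bash
python3 - <<'E'
from cell import ctrl
from h import *
ctrl.move_gripper(.5); ctrl.dwell(.1)
ctrl.move_straight([507.4,204.6,200],speed=120)
ctrl.move_straight([511,-31.6,170],down(.942),speed=170)
q=ctrl.ik([511,-31.6,74],down(-.314)); print(np.round(q,2))
ctrl.dwell(.3); print(ctrl.read_time(),np.round(ctrl.read_tool_pos(),2),np.round(ctrl.read_contact_force(),2))
c=ctrl.camera('top')['img'][170:290,130:250]; d=ctrl.camera('side')['img'][130:250,160:280]
cv2.imwrite('pics/d.png',cv2.resize(np.hstack([c,d]),(800,400),interpolation=cv2.INTER_CUBIC))
E
```

```text
[-0.17  0.09  1.69 -0.    1.36  1.71]
17.0583 [511.01 -31.46 170.04] [-0.4   0.68 -0.49]
```

View pics/d.png

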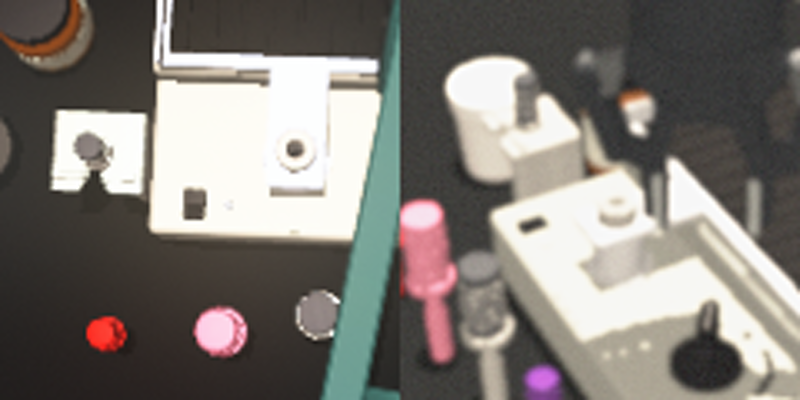

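The pin stands upright in the bracket, top at (90,147) in the left half and (525,85) in the right half, and the neighbours are unmoved. Next is the selector.

```bash
python3 - <<'E'
from cell import ctrl
from h import *
P=lambda m:print(m,np.round(ctrl.read_tool_pos(),2),np.round(ctrl.read_contact_force(),2),np.round(ctrl.read_ft_torque(),2),round(ctrl.read_time(),2))
T=json.load(open('top.json')); print(atz(T,[[130+90.5/3.333-.35,170+147.5/3.333-.35]],139).round(1))
ctrl.move_gripper(.36)
r=ctrl.move_straight([511,-31.6,73.5],speed=100,stop_force=8);ctrl.dwell(.4);P(r)
if not r:
    ctrl.move_gripper(0.0);ctrl.dwell(.2);P('grip');print(ctrl.read_grip_width())
E
```

```text
[[504.8 200.5 139. ]]
False [511.09 -31.59  73.7 ] [-0.16  1.27  0.17] [ 0.03 -0.01 -0.02] 18.95
grip [510.35 -31.2   73.77] [-4.68  2.47  5.67] [ 0.33  0.76 -0.02] 19.44
0.13814574164388035
```

```bash
python3 - <<'E'
from cell import ctrl
from h import *
P=lambda m:print(m,np.round(ctrl.read_tool_pos(),2),np.round(ctrl.read_contact_force(),2),np.round(ctrl.read_ft_torque(),2),round(ctrl.read_time(),2))
p=[510.5,-31.3,73.5]
for a in (.6,.25,-.1,-.34):
    ctrl.move_straight(p,down(a),speed=30);ctrl.dwell(.15);P(a)
ctrl.dwell(.3); P('')
E
```

```text
0.6 [509.86 -30.73  73.77] [-4.03  2.54  6.56] [0.5  0.66 0.03] 20.08
0.25 [509.51 -30.14  73.72] [-6.02  3.74  6.91] [0.58 0.88 0.04] 20.73
-0.1 [509.54 -29.45  73.83] [-5.82  6.22  6.94] [ 0.94  1.11 -0.03] 21.38
-0.34 [509.57 -29.04  73.76] [-6.38  6.24  7.03] [1.06 0.91 0.06] 21.93
 [509.56 -29.01  73.77] [-5.9   6.55  6.49] [1.06 0.87 0.02] 22.23
```

```bash
python3 - <<'E'
from cell import ctrl
from h import *
ctrl.move_straight([509.7,-29.2,73.5],speed=30)
ctrl.move_gripper(.36); ctrl.dwell(.1)
ctrl.move_straight([509.7,-29.2,200],speed=150)
ctrl.move_straight([300,-150,300],speed=200)
c=ctrl.camera('top')['img']; d=ctrl.camera('side')['img']
cv2.imwrite('pics/top_e.png',c);cv2.imwrite('pics/side_e.png',d)
R=lambda im,s:cv2.resize(im,s,interpolation=cv2.INTER_CUBIC)
# panels: bracket top 8x, selector top, bracket side, selector side
a=np.hstack([R(c[200:237,137:187],(400,296)),R(c[197:234,245:295],(400,296))])
b=np.hstack([R(d[145:182,180:230],(400,296)),R(d[215:252,230:280],(400,296))])
cv2.imwrite('pics/e.png',np.vstack([a,b]))
print(ctrl.read_time(),np.round(ctrl.read_tool_pos(),1))
E
```

```text
25.45 [ 300.3 -149.6  299.4]
```

View pics/e.png

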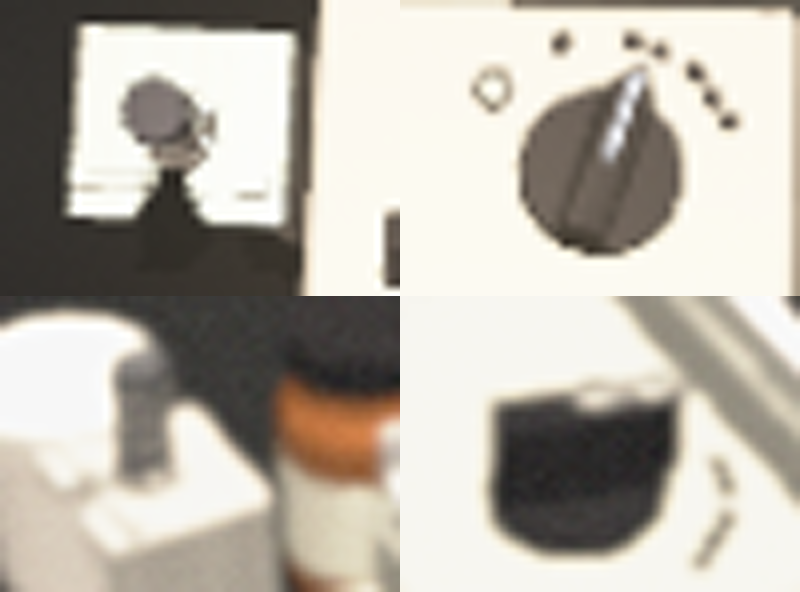

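```bash
python3 - <<'E'
from h import *
T=json.load(open('top.json'));S=json.load(open('side.json'))
for x in(504.5,506.5):
  for z in(139,105,100):
    P=[x,203.8,z]; print(x,z,((proj(T,P)[0]-[137,200]+.5)*8).round(1),'side',((proj(S,[x,204-2+3,z])[0]-[180,145]+.5)*8).round(1),'dia',round(22*496/1020*8*.97))
# bore pin reference, same check at start: top vs collar
for z in(154,120): print(z,((proj(T,[512.4,78.8,z])[0]-[136,190]+.5)*4.755).round(1))
print(atz(T,[[137+157/8-.5,200+110/8-.5]],139))
E
```

```text
504.5 139 [149.2 116.1] side [134.5  70.5] dia 83
504.5 105 [170.3 132.8] side [144.  170.9] dia 83
504.5 100 [173.3 135.2] side [145.4 185.3] dia 83
506.5 139 [149.7 108.2] side [141.   68.6] dia 83
506.5 105 [170.7 125.2] side [150.4 168.9] dia 83
506.5 100 [173.7 127.6] side [151.7 183.3] dia 83
154 [387.5 102.4]
120 [390.6 112.9]
[[506.11602883 201.91546235 139.        ]]
```

```bash
cat > fit.py <<'E'
from h import *
import sys
from scipy.optimize import minimize
T=json.load(open('top.json'));S=json.load(open('side.json'))
th=np.linspace(0,2*np.pi,40)
def sil(c,p,z0,off,sh,k=6):
    x,y,a,b=p; m=np.zeros((sh[2]*k,sh[3]*k),np.uint8)
    pts=np.concatenate([np.c_[9*np.cos(th),9*np.sin(th),0*th+h] for h in(5,39)])
    P=R.from_rotvec([a,b,0]).apply(pts)+[x,y,z0]
    u=(proj(c,P)-[sh[1],sh[0]]+.5)*k
    cv2.fillConvexPoly(m,cv2.convexHull(u.astype(np.float32)).astype(int),255)
    return cv2.resize(m,(sh[3],sh[2]),interpolation=cv2.INTER_AREA)/255.
def run(name,a,b,x,y,z0):
  for cam,c in(('top',T),('side',S)):
    A=cv2.imread(f'pics/{cam}{a}.png').astype(float);B=cv2.imread(f'pics/{cam}{b}.png').astype(float)
    u=proj(c,[x,y,z0+22])[0].astype(int); sh=(u[1]-16,u[0]-16,32,32)
    w=lambda I:I[sh[0]:sh[0]+32,sh[1]:sh[1]+32].mean(2)
    P,Q=w(A),w(B)   # P with pin, Q without; model P=(1-m)Q+m*g
    def cost(p):
        m=sil(c,p,z0,None,sh); g=(P*m).sum()/m.sum()
        wt=(cv2.dilate(m,np.ones((5,5)))>0) & ~((Q<60)) if cam=='top' else cv2.dilate(m,np.ones((5,5)))>0
        return (np.minimum(abs(P-((1-m)*Q+m*g)),60)**2*wt).sum()/1e3
    ax=[0,1] # joint lean+pos
    best=min((minimize(cost,[x+dx,y+dy,t,s],method='Nelder-Mead',options=dict(initial_simplex=np.array([[x+dx,y+dy,t,s]]+[[x+dx+3*(i==0),y+dy+3*(i==1),t+.06*(i==2),s+.06*(i==3)] for i in range(4)]),maxiter=300)) for dx in(-1,1) for dy in(-1,1) for t in(0,.05) for s in (0,)),key=lambda r:r.fun)
    up=min((minimize(lambda q:cost([q[0],q[1],0,0]),[x+dx,y+1],method='Nelder-Mead',options=dict(initial_simplex=[[x+dx,y],[x+dx+3,y],[x+dx,y+3]])) for dx in(-2,0,2)),key=lambda r:r.fun)
    print(name,cam,'free',best.x.round(3),round(best.fun,1),'upright',up.x.round(2),round(up.fun,1))
run('start','0','_e',512,79,115)
run('parked','_e','0',506,204,100)
E
python3 fit.py
```

```text
start top free [ 5.06681e+02  7.67470e+01 -3.90000e-02  8.80000e-02] 66.7 upright [509.17  77.87] 83.8
start side free [ 5.12459e+02  8.33690e+01  4.90000e-02 -8.20000e-02] 114.1 upright [510.58  81.62] 126.1
parked top free [5.03798e+02 2.01827e+02 2.00000e-03 4.10000e-02] 60.6 upright [505.16 201.86] 70.0
parked side free [5.04875e+02 2.05110e+02 6.30000e-02 5.60000e-02] 133.7 upright [505.59 203.59] 165.3
```

The pointer's nose is at the two dots at (645,55). The pin is seated in the slot, with its collar where it should be at (170,126). The fits can't rule out a slight lean, so I'll press lightly on the pin's top with the shut gripper. That checks its height (139 mm) and levels it.

```bash
python3 - <<'E'
from cell import ctrl
from h import *
P=lambda m:print(m,np.round(ctrl.read_tool_pos(),2),np.round(ctrl.read_contact_force(),2),np.round(ctrl.read_ft_torque(),2),round(ctrl.read_time(),2))
ctrl.move_gripper(0.0)
ctrl.move_straight([490,100,230],down(np.pi*0+0),speed=220) if False else ctrl.move_pose([507,204,200],down(np.pi))
ctrl.move_straight([507,204,146],speed=100);ctrl.dwell(.4);P('')
r=ctrl.move_straight([507,204,134],speed=10,stop_force=5);P(r);ctrl.dwell(.15);P('')
ctrl.move_straight([507,204,200],speed=100)
ctrl.move_straight([300,-50,300],speed=220)
c=ctrl.camera('top')['img']; d=ctrl.camera('side')['img']
cv2.imwrite('pics/top_f.png',c);cv2.imwrite('pics/side_f.png',d)
R_=lambda im,s:cv2.resize(im,s,interpolation=cv2.INTER_CUBIC)
cv2.imwrite('pics/f.png',np.vstack([np.hstack([R_(c[200:237,137:187],(400,296)),R_(d[145:182,180:230],(400,296))]),np.hstack([R_(c[100:290,90:347],(400,296)),R_(d[110:330,140:437],(400,296))])]))
P('end')
E
sed -i 's/^run(.start.*//' fit.py; echo "run('parked2','_f','0',506,204,100)">>fit.py; python3 fit.py
```

```text
[507.18 204.09 146.4 ] [-0.6  -0.32  0.45] [-0.03 -0.02  0.01] 29.13
True [506.98 203.97 139.08] [ 0.94 -0.21  4.43] [ 0.01  0.07 -0.01] 29.88
 [506.98 203.98 139.08] [-0.05 -0.09  6.02] [-0.02  0.03  0.01] 30.03
end [300.13 -49.58 299.56] [0.01 0.53 0.46] [ 0.01  0.03 -0.02] 32.61
parked top free [5.03798e+02 2.01827e+02 2.00000e-03 4.10000e-02] 60.6 upright [505.16 201.86] 70.0
parked side free [5.04875e+02 2.05110e+02 6.30000e-02 5.60000e-02] 133.7 upright [505.59 203.59] 165.3
parked2 top free [ 5.03817e+02  2.01362e+02 -1.90000e-02  4.60000e-02] 61.0 upright [505.16 201.86] 70.2
parked2 side free [5.05070e+02 2.05557e+02 7.60000e-02 4.90000e-02] 134.2 upright [505.59 203.59] 166.8
```

View pics/f.png

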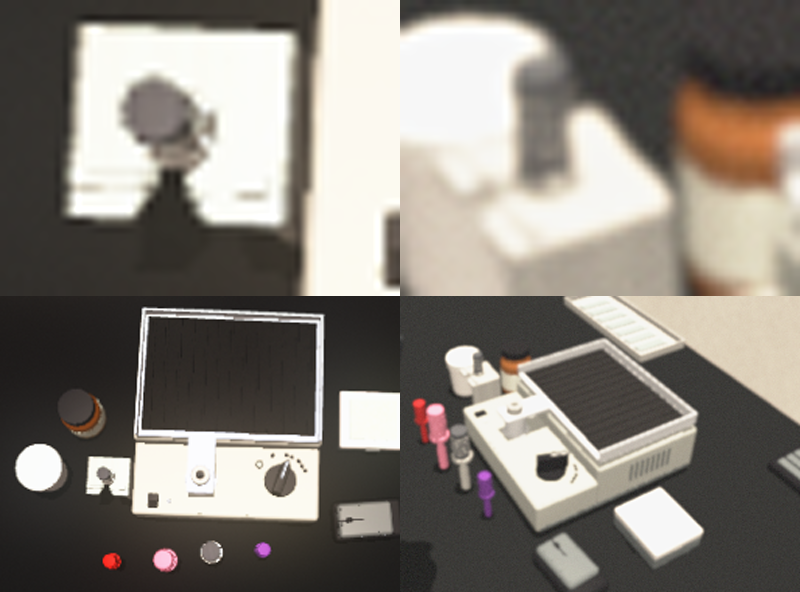

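The pin's top sits at 139.1 mm against 139 expected, and it did not shift under the press, so the collar is flat. The last picture shows the pin at (157,110), the pointer at the two dots (287,462), and everything else in its starting place.

```bash
python3 -c "
from cell import ctrl
print(ctrl.finish_job())"
```

```text
the job is handed in; nothing more can be done
None
```

The job is handed in at about 33 s: the lock pin is parked in the keeper bracket with its collar flat behind the lip, the selector points at two dots, and the things around the shaker look undisturbed.

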